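Clamp a drawer-front blank in the router fixture

ROBOT

A 6-joint arm with a two-finger parallel gripper is mounted at the origin on the work surface. World frame = base frame: x ahead of the robot, y to its left, z up, the work surface at z = 0. Lengths are in m, angles in rad, forces in N, time in s.
With the tool pointing down it reaches from about 0.3 to 0.775 m from the base axis. Payload 14.6 kg.
Tool frame: the origin (TCP) lies midway between the tips of the shut fingers; the grasp point (between the pads) lies 19 mm behind it (tcp_to_grasp is the distance from the TCP to the grasp point, in m); z points along the fingers, y is the line along which they close (so a half turn about z gives the same grasp; the last joint's range is limited). The gripper opens to 94 mm and grips with 3 to 60 N. Pads are 16 mm wide; open, the fingers measure 119 mm over their backs; the gripper's body (75 mm by 177 mm) begins 78 mm behind the grasp point.
Start: joints at [1.136, 0.3, 1.521, -0, 1.321, -0.067], TCP at [0.198, 0.513, 0.205] pointing down, gripper open.
Joint ranges: [-3.03, 3.03], [-0.79, 2.21], [0.23, 2.52], [-1.04, 4.18], [0, 3.07], [-2.55, 2.55]. Speed limits (rad/s): [2.22, 2.22, 2.57, 3.14, 3.14, 3.14].

INTERFACE

Orientations are given as [roll, pitch, yaw] about the fixed x, y, z axes, in that order (R = Rz(yaw) Ry(pitch) Rx(roll)).
In Python, from station import * gives the robot as it stands.
- The arm moves only by the tool send_rows, never from a script. Its argument "motion" is a list of rows, each a list of 3 entries, a list of its own where there are three numbers: the shift along the tool's x, y, z in units of 0.03 m (1.0 is 0.03 m), then the turn, a rotation vector about the tool's x, y, z in units of 0.12 rad (1.0 is 0.12 rad), then the opening, from -1 (shut) to 1 (fully open). In form: [[[x, y, z], [rx, ry, rz], grip], ...]. A call has 1 to 12 rows; each row shifts and turns the commanded pose from where the row before left it, along the tool's axes as they then stand; what a row does not reach is not made up. A row lasts 1/10 s, in which the tool goes at most 50 mm and 8.59 degrees, less where a joint would pass 70% of its speed; a pose out of reach is approached as far as the arm can. A call with a number of a shift or a turn outside -1 to 1 is refused whole. A call with a gripper value outside its range is refused whole. The fingers move at their own pace and stop on an object; "squeeze" is the grip in N (left out, the last holds). Time passes only in rows, so rows that do not move let the fingers close. It gives the time, the measured TCP pose, the force, the opening and the grip force at its end, in the units of the state.
- get_obs(): the state, without advancing time (a new reading comes with each control period).
- camera(name): name is "scene" or "top" or "wrist"; returns a dict with "pixels" (384x512x3 uint8, red, green, blue), "depth" (384x512 float32, m along the optical axis (not along the pixel's ray), 0 where there is no reading), "fx", "fy", "cx", "cy" (pixels), "rvec" (rotation vector, rad) and "tvec" (3), from world to camera coordinates, as OpenCV has them. Camera axes: x right, y down, z forward; pixel columns grow to the right and rows downward; lengths in m; the calibration is good to about 2 mm. A picture is of the moment at which its call begins.
- hand_in(): hands the job in; it is judged then, once.
The state is a dict: "time_s": time; "qpos": joint angles; "joint_vel": joint speeds; "tau": joint torques, N m; "ee_pos": TCP position; "eef_rot": TCP orientation; "force": force on the tool from outside, world axes, zero at the start; "moment": the same for the moment, N m; "grip_width": finger opening in m; "grip_force": force on a finger pad.
Only numpy, scipy, OpenCV 4.12 (cv2) and the standard library are available. Lean on these libraries where they do the work, as an engineer would, in place of code of your own. Each camera call takes 0.05 s, during which the arm holds its last target. There are 200 camera calls.

TASK

Get the wooden blank clamped in the fixture board for the router: with a fingertip, slide it along the fence until its end is home against the end stop, then push both cam levers round, anticlockwise from above, until both cams grip the blank tight against the fence. Slide and push only: never lift the blank. Leave the things lying about where they are, and take the hand away at the end.

Things in the scene. Friction and masses are not known exactly. Their poses are not given: they have to be found in the camera images.
- fixture: Fixture board screwed to the bench; grey-faced base, x -140..150, y -250..220 mm in its own frame, top face at z = 18 mm. Origin: on the bench top. Axes: z up, x away from the robot, y left, within 0.2 rad of the world's. Along its far side stands the fence, at its left the end stop; two cam levers along its near side.
- fence (a point): Middle of the fence's working face, at the base's top face (z = 18 mm): x = 80, y = -20 mm in the fixture's frame, looking to its -x. The fence is an aluminium bar along y, 360 long, 30 wide, 22 mm high.
- end_stop (a point): Middle of the end stop's working face at the base's top face: x = 40.5, y = 130 mm in the fixture's frame, looking to its -y. Aluminium block, 65 (x) x 32 (y) x 22 mm high.
- blank: Loose pale wood drawer-front blank, 90 (x) x 260 (y) x 20 mm high, about 0.33 kg, flat on the base (underside z = 18 mm). Origin: centre of its underside. Fully home (end on the end stop, long edge on the fence) it is at x = 35, y = 0 mm in the fixture's frame. It starts 20 to 75 mm short of the stop (towards -y) and 1 to 5 mm off the fence.
- lever_left (a joint): Angle (rad) of the left lever (nearer the end stop), anticlockwise from above, 0 to 1.85 (a stop). At 0, slack, it points to the robot (fixture's -x) and 10 degrees to +y; at 1.75 it points along -y, parallel to the blank. The cam meets a home blank at about 1.5, is well tight from about 1.7. Stays where left; starts 0 to 0.45. Force at the knob: 1 to 2 N slack, 3 to 8 N tight.
- lever_right (a joint): Angle (rad) of the right lever (farther from the end stop); the same as the left one in every way.
- cam_left: Left eccentric cam: black disc 52 mm across, 23 mm thick on the base (z 19 to 42 mm), turning with its lever. Origin: on the pivot pin's axis at the base's top face (z = 18 mm), at x = -45.5, y = +85 mm in the fixture's frame. The disc's centre is 10 mm off the pin. Hex bolt head on the pin up to z = 50 mm.
- cam_right: Right eccentric cam, the same, its pin at x = -45.5, y = -65 mm in the fixture's frame.
- knob_left (a point): Centre of the 26 mm black ball at the end of the left lever, 100 mm from the pin, at z = 67 mm. The lever is a steel rod 11 mm thick that rises from z = 47 mm at the pin to 66 mm at the ball (z = 61 mm at 75 mm from the pin).
- knob_right (a point): Centre of the same ball on the right lever.
- offcut: Bystander: wooden offcut 55 x 32 x 20 mm on the left end of the base. Origin: centre of its underside.
- pencil: Bystander: flat carpenter's pencil, 10 x 175 x 8 mm along y, on the base behind the fence. Origin: underside.
- tape: Bystander: tape measure 60 x 36 x 58 mm high, on the right front corner of the base. Origin: centre of its underside.
- screw_jar: Bystander: glass jar 68 mm across, 85 mm high, standing on the bench. Origin: centre of its underside.
- glue: Bystander: bottle 60 mm across, 170 mm high, standing on the bench. Origin: centre of its underside.
- try_square: Bystander: try square lying on the bench; stock 28 x 115 x 16 mm, steel blade 160 mm long. Origin: underside of the stock's centre.
- brush: Bystander: bench brush lying on the bench. Origin: on its underside.

How it is judged:
By the outcome, as a careful person would: the job done as asked, in the order asked, and still so for the second after the job is handed in, with the robot touching nothing.
It also fails if it takes over 67 s, if anything falls off the work surface, if the arm or the gripper's body presses on something with over 40 N, if the wrist force passes 120 N, or if a joint passes its speed limit or range.

## Working session

There is one attempt and no reset: what is moved stays moved. The work goes in short steps, Python scripts to look and compute and a tool call to move; the robot and the scene stay as the last step left them, time stands still between calls to the robot, and variables do not carry over. Pictures are saved under pics/ and viewed, at most 10 in all, crops included, and the job is handed in when it is done.

Besides the shell and the picture viewer there is one more tool, called after ">>>" by a JSON object that holds its "method" and its "body", one argument or row to a line. send_rows: Moves the arm, as the interface text tells. Its arguments: {"type":"object","properties":{"motion":{"type":"array"},"squeeze":{"type":"number"}},"required":["motion"]}

```bash
mkdir -p pics; python3 - <<'E'
from station import *
import cv2,pickle
o=get_obs();print(o)
for n in("top","scene"):
    c=camera(n);cv2.imwrite(f"pics/{n}0.png",c["pixels"][:,:,::-1]);pickle.dump(c,open(f"{n}0.pkl","wb"))
    print(n,c["fx"],c["cx"],c["cy"],c["rvec"],c["tvec"])
E
```

```text
{'time_s': 0.0, 'qpos': array([ 1.13639373e+00,  3.00497535e-01,  1.52161902e+00, -3.90823880e-06,
        1.32070638e+00, -6.65748359e-02]), 'joint_vel': array([-0.00068119,  0.00031638,  0.00053185, -0.00103517,  0.00052908,
       -0.00127311]), 'tau': array([ 1.19533186e-03, -5.31805408e+01, -3.52741063e+01,  7.09229009e-02,
        2.42983690e-02, -1.23315979e-05]), 'ee_pos': array([0.19764624, 0.51295863, 0.20485579]), 'eef_rot': array([-3.14036485e+00, -7.80680985e-05,  2.77376582e+00]), 'force': array([-0.32737661,  0.25255226, -1.0904013 ]), 'moment': array([ 0.04024537,  0.0154167 , -0.00258666]), 'grip_force': 0.0, 'grip_width': 0.09410201579947784}
top 379.6483607892715 257.62714629099537 192.3343498294393 [ 2.1620111  -2.21265301  0.10722365] [0.0445346  0.53281449 1.16667773]
scene 350.28545630079304 258.96926006397206 185.522549579121 [ 1.18758707  2.5498296  -0.74305604] [ 0.33251989 -0.31901652  1.24015738]
```

View pics/top0.png

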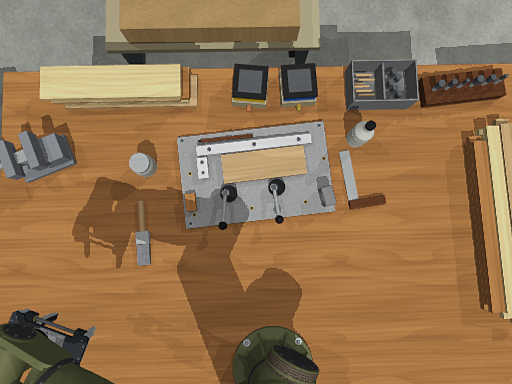

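View pics/scene0.png

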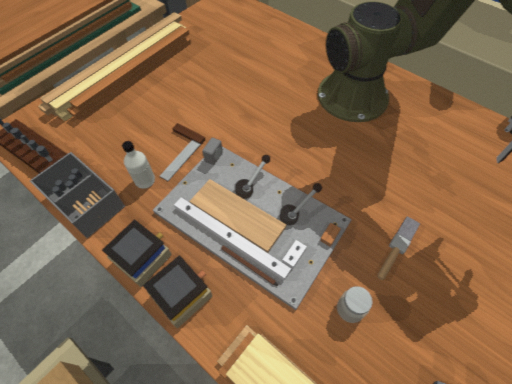

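```bash
cat > h.py <<'E'
import numpy as np,cv2,pickle
def ray(c,uv,z):
    R=cv2.Rodrigues(np.array(c["rvec"],float))[0];t=np.array(c["tvec"],float).ravel()
    uv=np.atleast_2d(np.array(uv,float))
    d=np.c_[(uv[:,0]-c["cx"])/c["fx"],(uv[:,1]-c["cy"])/c["fy"],np.ones(len(uv))]@R
    o=-R.T@t
    return (o+d*((z-o[2])/d[:,2])[:,None])[:,:2]
def rect(c,m,z):
    cs=cv2.findContours(m.astype(np.uint8),cv2.RETR_EXTERNAL,cv2.CHAIN_APPROX_NONE)[0]
    k=max(cs,key=cv2.contourArea)[:,0]
    p=ray(c,k,z).astype(np.float32)*1000
    r=cv2.minAreaRect(p);return r,cv2.boxPoints(r)
def masks(c):
    hsv=cv2.cvtColor(c["pixels"],cv2.COLOR_RGB2HSV).astype(int);h,s,v=hsv[...,0],hsv[...,1],hsv[...,2]
    return h,s,v
E
python3 - <<'E'
from h import *
c=pickle.load(open("top0.pkl","rb"));h,s,v=masks(c)
roi=np.zeros(h.shape,bool);roi[112:236,170:340]=1
fence=roi&(s<30)&(v>215)
grey=roi&(s<45)&(v>60)
blank=roi&(h>10)&(h<25)&(s>45)&(v>190)
blank[:,:205]=0;blank[:,310:]=0;blank[:140]=0
for n,m,z in(("fence",fence,.04),("base",grey,.018),("blank",blank,.038)):
    r,b=rect(c,m,z);print(n,r,b.round(0).tolist())
for p in((229,193),(276,187),(190,200)):print(c["pixels"][p[1],p[0]])
out=c["pixels"].copy();out[fence]=[255,0,0];out[blank]=[0,255,0];out[grey&~fence]=out[grey&~fence]//2+np.array([0,0,120],np.uint8)
z=np.hstack([out[110:240,165:345],c["pixels"][110:240,165:345]])
cv2.imwrite("pics/m0.png",cv2.resize(np.vstack([out[110:240,165:345],c["pixels"][110:240,165:345]]),None,fx=2.2,fy=2.2,interpolation=0)[:,:,::-1])
E
```

```text
fence ((679.1240234375, 80.91126251220703), (27.70647430419922, 279.2785949707031), 5.414768695831299) [[652.0, 219.0], [679.0, -59.0], [706.0, -57.0], [680.0, 221.0]]
base ((593.355712890625, 35.7236328125), (289.72113037109375, 474.3863830566406), 5.381442070007324) [[427.0, 258.0], [471.0, -214.0], [760.0, -187.0], [715.0, 285.0]]
blank ((638.312744140625, 14.019317626953125), (52.85346603393555, 257.8739318847656), 5.8442277908325195) [[599.0, 140.0], [625.0, -117.0], [678.0, -112.0], [651.0, 145.0]]
[57 60 60]
[145 148 149]
[110  71  41]
```

View pics/m0.png

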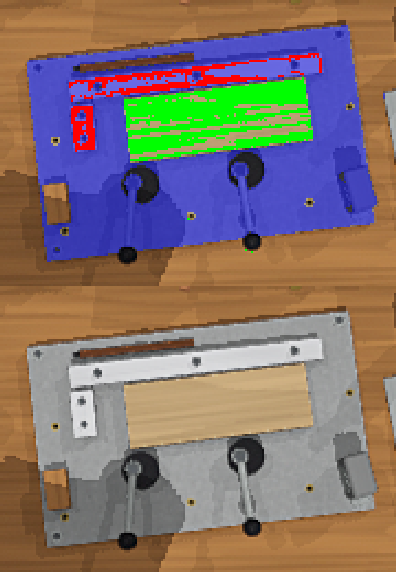

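```bash
cat >> h.py <<'E'
YAW=0.0939;O=np.array([587.0,50.2])
def w2f(p):
    c,s=np.cos(YAW),np.sin(YAW);d=np.asarray(p)-O
    return d@np.array([[c,-s],[s,c]])
def f2w(p):
    c,s=np.cos(YAW),np.sin(YAW)
    return np.asarray(p)@np.array([[c,s],[-s,c]])+O
def blobs(c,m,z,amin=25):
    n,l,st,ce=cv2.connectedComponentsWithStats(m.astype(np.uint8))
    for i in range(1,n):
        if st[i,4]>=amin: print(st[i].tolist(),ce[i].round(1),"fix",w2f(ray(c,ce[i],z)*1000).round(1))
E
python3 - <<'E'
from h import *
c=pickle.load(open("top0.pkl","rb"));h,s,v=masks(c)
roi=np.zeros(h.shape,bool);roi[112:236,170:340]=1
K=np.ones((5,5),np.uint8)
f=lambda m:cv2.morphologyEx(m.astype(np.uint8),cv2.MORPH_CLOSE,K)
fence=f(roi&(s<30)&(v>205));
blank=roi&(h>8)&(h<28)&(s>40)&(v>165)
blank[:,:205]=0;blank[:,315:]=0;blank[:140]=0
for n,m,z in(("fence",fence,.04),("blank",f(blank),.038)):
    r,b=rect(c,m,z);print(n,r,w2f(b).round(1).tolist())
dark=roi&(v<50)
print("z67");blobs(c,dark,.067);print("z42");blobs(c,dark,.042)
E
```

```text
fence ((648.690673828125, 39.61572265625), (99.76590728759766, 360.607666015625), 5.939642429351807) [[8.8, 163.5], [12.3, -197.1], [112.1, -196.1], [108.5, 164.5]]
blank ((620.8212890625, 12.232254028320312), (89.17002868652344, 259.6070556640625), 5.873370170593262) [[-15.6, 88.4], [-13.4, -171.2], [75.8, -170.4], [73.6, 89.2]]
z67
[269, 179, 16, 16, 140] [277.8 186.1] fix [[-46.6 -74.5]]
[221, 185, 16, 17, 139] [230.5 192.8] fix [[-50.3  69.4]]
[275, 216, 8, 7, 46] [278.9 219. ] fix [[-145.3  -65.7]]
[218, 222, 9, 8, 54] [222.3 225.3] fix [[-144.2  104.6]]
z42
[269, 179, 16, 16, 140] [277.8 186.1] fix [[-44.4 -76.5]]
[221, 185, 16, 17, 139] [230.5 192.8] fix [[-48.1  70.6]]
[275, 216, 8, 7, 46] [278.9 219. ] fix [[-145.2  -67.5]]
[218, 222, 9, 8, 54] [222.3 225.3] fix [[-144.1  106.5]]
```

>>> {"method": "send_rows", "body": {
  "motion": [
    [[0,0,-0.5],[0,0,1],-1],
    [[0,0,-0.5],[0,0,1],-1],
    [[0,0,-0.5],[0,0,1],-1],
    [[0,0,-0.5],[0,0,1],-1],
    [[0,0,-0.5],[0,0,1],-1],
    [[0,0,-0.5],[0,0,1],-1],
    [[0,0,-0.5],[0,0,1],-1],
    [[0,0,0],[0,0,1],-1],
    [[0,0,0],[0,0,1],-1],
    [[-1,0.8,0],[0,0,0.2],-1],
    [[-1,0.8,0],[0,0,0],-1],
    [[-1,0.8,0],[0,0,0],-1]
  ]
}}

```text
time_s: 1.3
ee_pos: [0.2795, 0.4303, 0.3101]
eef_rot: [-3.141, 0.001, 1.67]
force: [0.2, -0.3, -0.0]
grip_width: 0.0019
grip_force: 0.0
```

>>> {"method": "send_rows", "body": {
  "motion": [
    [[-1,0.6,0],[0,0,0],-1],
    [[-1,0.6,0],[0,0,0],-1],
    [[-1,0.6,0],[0,0,0],-1],
    [[-1,0.6,0],[0,0,0],-1],
    [[-1,0.6,0],[0,0,0],-1],
    [[-1,0.6,0],[0,0,0],-1],
    [[-1,0.6,0],[0,0,0],-1],
    [[-1,0.6,0],[0,0,0],-1],
    [[-1,0.6,0],[0,0,0],-1],
    [[-1,0.6,0],[0,0,0],-1],
    [[-1,0.6,0],[0,0,0],-1],
    [[-1,0.6,0],[0,0,0],-1]
  ]
}}

```text
time_s: 2.5
ee_pos: [0.5301, 0.0932, 0.3102]
eef_rot: [-3.141, -0.0, 1.67]
force: [-0.2, 0.5, -0.4]
grip_width: 0.0005
grip_force: 0.0
```

```bash
python3 - <<'E'
from station import *
import cv2,pickle
c=camera("wrist");o=get_obs();print(o["ee_pos"],o["eef_rot"])
cv2.imwrite("pics/w1.png",c["pixels"][:,:,::-1]);pickle.dump(c,open("w1.pkl","wb"))
E
```

```text
[0.53207447 0.08981607 0.3095479 ] [-3.14059142e+00  1.10580820e-03  1.66731527e+00]
```

View pics/w1.png

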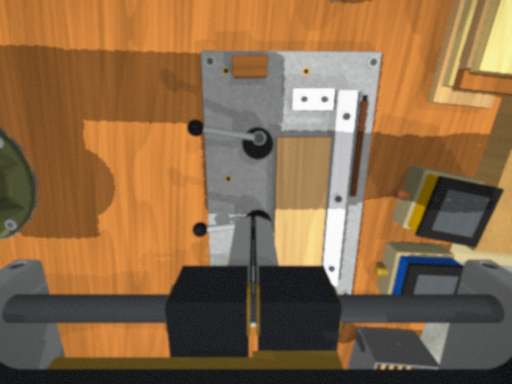

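```bash
sed -i 's/^YAW=.*/YAW=0.1025;O=np.array([587.7,53.0])/' h.py; python3 - <<'E'
from h import *
c=pickle.load(open("w1.pkl","rb"));h,s,v=masks(c)
def roi(m,a,b,x,y):
    r=np.zeros_like(m);r[a:b,x:y]=m[a:b,x:y];return r
w=(s<40)&(v>200)
for n,m,z in(("stop",roi(w,80,118,285,336),.04),("fence",roi(w,85,262,322,362),.04)):
    r,b=rect(c,m,z);print(n,r,w2f(b).round(1).tolist())
wood=(h>8)&(h<28)&(s>50)
K=np.ones((5,5),np.uint8)
b0=cv2.morphologyEx(roi(wood,125,262,268,334).astype(np.uint8),cv2.MORPH_CLOSE,K)
r,b=rect(c,b0,.038);print("blank",r,w2f(b).round(1).tolist())
d=v<55
print("knob");blobs(c,roi(d,110,250,180,212),.067)
print("cam");blobs(c,roi(d,120,165,235,280),.042)
print("base corners hand",w2f(ray(c,[(202,52),(381,52)],.018)*1000),"bolt",w2f(ray(c,[(259,138)],.05)*1000))
# base edges: wood/grey at rows 60 and 200
for row in(70,110,160,190,245): 
    print(row,[int(x) for x in np.where(np.abs(np.diff((s[row]>90).astype(int)))>0)[0] if 180<x<400])
for col in(215,290,350): print(col,[int(x) for x in np.where(np.abs(np.diff((s[:100,col]>90).astype(int)))>0)[0]])
E
```

```text
stop ((615.576171875, 203.2265625), (66.56780242919922, 33.232845306396484), 5.71066427230835) [[9.9, 163.3], [9.8, 130.1], [76.3, 129.9], [76.4, 163.1]]
fence ((692.2813110351562, -25.130016326904297), (31.523712158203125, 112.43785858154297), 5.663612365722656) [[80.5, -32.1], [80.1, -144.6], [111.6, -144.7], [112.0, -32.3]]
blank ((622.1152954101562, 27.87847900390625), (93.10869598388672, 234.60459899902344), 5.91525411605835) [[-15.0, 88.8], [-14.8, -145.8], [78.3, -145.8], [78.1, 88.8]]
knob
[189, 120, 14, 15, 165] [195.4 127.2] fix [[-140.8  105. ]]
[194, 224, 12, 11, 108] [199.8 228.9] fix [[-143.9  -65.3]]
cam
[243, 128, 30, 31, 460] [257.9 145.8] fix [[-44.1  73.2]]
base corners hand [[-133.14097717  219.35730845]
 [ 152.62530262  218.57599272]] bolt [[-42.44346207  86.69175491]]
70 [200, 222, 229, 231, 266, 302, 308, 379]
110 [202, 359, 365, 374]
160 [204, 275, 328, 354, 359, 368]
190 [206, 275, 326, 350, 355, 364]
245 [208, 274, 322, 357, 386, 399]
215 [50]
290 [50]
350 [50]
```

>>> {"method": "send_rows", "body": {
  "motion": [
    [[-0.99,0.36,0],[0,0,0],-1],
    [[-0.99,0.36,0],[0,0,0],-1],
    [[-0.99,0.36,0],[0,0,0],-1],
    [[-0.99,0.36,0],[0,0,0],-1],
    [[-0.99,0.36,0],[0,0,0],-1],
    [[-0.99,0.36,0],[0,0,0],-1],
    [[-0.99,0.36,0],[0,0,0],-1],
    [[-0.99,0.36,0],[0,0,0],-1],
    [[0,0,1],[0,0,0],-1],
    [[0,0,1],[0,0,0],-1],
    [[0,0,1],[0,0,0],-1],
    [[0,0,1],[0,0,0],-1]
  ]
}}

```text
time_s: 3.75
ee_pos: [0.6387, -0.1333, 0.1888]
eef_rot: [-3.141, -0.0, 1.67]
force: [0.7, -0.3, -0.4]
grip_width: 0.0002
grip_force: 0.0
```

```bash
sed -i 's/^YAW=.*/YAW=0.101;O=np.array([589.0,53.2])/' h.py; cat >> h.py <<'E'
def st():
    from station import get_obs
    o=get_obs();print("t",round(o["time_s"],1),"w",o["ee_pos"].round(4),"fix",w2f(o["ee_pos"][:2]*1000).round(1),"yaw",round(o["eef_rot"][2],3),"F",o["force"].round(1));return o
E
python3 - <<'E'
from h import *
st()
E
```

```text
t 3.8 w [ 0.6387 -0.1333  0.1888] fix [  30.6 -190.6] yaw 1.67 F [ 0.7 -0.3 -0.4]
```

>>> {"method": "send_rows", "body": {
  "motion": [
    [[-0.15,0,1],[0,0,0],-1],
    [[0,0,1],[0,0,0],-1],
    [[0,0,1],[0,0,0],-1],
    [[0,0,1],[0,0,0],-1],
    [[0,0,0.8],[0,0,0],-1],
    [[0,0,0.4],[0,0,0],-1],
    [[0,0,0.2],[0,0,0],-1],
    [[0,0,0],[0,0,0],-1]
  ]
}}

```text
time_s: 4.55
ee_pos: [0.6394, -0.1378, 0.0284]
eef_rot: [-3.141, -0.0, 1.67]
force: [0.3, 0.4, 0.8]
grip_width: 0.0005
grip_force: 0.0
```

```bash
python3 - <<'E'
from h import *
st()
E
```

```text
t 4.5 w [ 0.6394 -0.1378  0.0284] fix [  30.9 -195.1] yaw 1.67 F [0.3 0.4 0.8]
```

>>> {"method": "send_rows", "body": {
  "motion": [
    [[0.2,0.02,0],[0,0,0],-1],
    [[0.2,0.02,0],[0,0,0],-1],
    [[0.2,0.02,0],[0,0,0],-1],
    [[0.2,0.03,0],[0,0,0],-1],
    [[0.2,0.03,0],[0,0,0],-1],
    [[0.2,0.03,0],[0,0,0],-1],
    [[0.2,0.03,0],[0,0,0],-1],
    [[0.15,0.03,0],[0,0,0],-1],
    [[0.1,0.02,0],[0,0,0],-1]
  ]
}}

```text
time_s: 5.45
ee_pos: [0.6413, -0.0874, 0.0283]
eef_rot: [-3.141, -0.0, 1.67]
force: [-1.2, -0.7, -0.2]
grip_width: 0.0001
grip_force: 0.5
```

>>> {"method": "send_rows", "body": {
  "motion": [
    [[0.05,0.01,0],[0,0,0],-1],
    [[0.05,0.01,0],[0,0,0],-1]
  ]
}}

```text
time_s: 5.65
ee_pos: [0.6416, -0.0848, 0.0284]
eef_rot: [-3.141, -0.0, 1.67]
force: [-0.6, -1.6, 1.0]
grip_width: 0.0004
grip_force: 0.5
```

```bash
python3 - <<'E'
from h import *
st()
E
```

```text
t 5.7 w [ 0.6416 -0.0848  0.0284] fix [  38.5 -142.7] yaw 1.67 F [-0.6 -1.6  1. ]
```

Keep inching until the force rises.

>>> {"method": "send_rows", "body": {
  "motion": [
    [[0.05,0.01,0],[0,0,0],-1],
    [[0.05,0.01,0],[0,0,0],-1],
    [[0.04,0.0,0],[0,0,0],-1]
  ]
}}

```text
time_s: 5.95
ee_pos: [0.6418, -0.0816, 0.0284]
eef_rot: [-3.142, 0.002, 1.67]
force: [-0.6, -11.0, -1.3]
grip_width: 0.0003
grip_force: 6.1
```

>>> {"method": "send_rows", "body": {
  "motion": [
    [[0.04,0,0],[0,0,0],-1],
    [[0,0,0],[0,0,0],-1]
  ]
}}

```text
time_s: 6.15
ee_pos: [0.6417, -0.0815, 0.0285]
eef_rot: [-3.142, 0.003, 1.669]
force: [-0.1, -14.7, -1.0]
grip_width: 0.0008
grip_force: 6.9
```

>>> {"method": "send_rows", "body": {
  "motion": [
    [[0.04,0,0],[0,0,0],-1],
    [[0,0,0],[0,0,0],-1]
  ]
}}

```text
time_s: 6.35
ee_pos: [0.6416, -0.0814, 0.0286]
eef_rot: [3.141, 0.004, 1.669]
force: [-0.7, -19.2, -0.6]
grip_width: 0.0007
grip_force: 10.0
```

```bash
python3 - <<'E'
from h import *
st()
E
```

```text
t 6.3 w [ 0.6416 -0.0814  0.0286] fix [  38.8 -139.2] yaw 1.669 F [ -0.7 -19.2  -0.6]
```

>>> {"method": "send_rows", "body": {
  "motion": [
    [[-0.3,0,0],[0,0,0],-1],
    [[-0.5,0,0],[0,0,0],-1],
    [[0,0,-0.8],[0,0,0],-1],
    [[0,0,-1],[0,0,0],-1],
    [[0,0,-1],[0,0,0],-1],
    [[0,-0.8,-1],[0,0,0],-1],
    [[0,-1,-1],[0,0,0],-1],
    [[0,-1,-1],[0,0,0],-1],
    [[0,-1,0],[0,0,0],-1],
    [[0,-1,0],[0,0,0],-1],
    [[0,-1,0],[0,0,0],-1],
    [[0,0,0],[0,0,0],-1]
  ]
}}

```text
time_s: 7.55
ee_pos: [0.4688, -0.1199, 0.203]
eef_rot: [3.141, -0.0, 1.669]
force: [-0.0, 0.5, -0.1]
grip_width: 0.0007
grip_force: 0.0
```

```bash
python3 - <<'E'
from h import *
from station import *
st()
c=camera("wrist");cv2.imwrite("pics/w2.png",c["pixels"][:,:,::-1]);pickle.dump(c,open("w2.pkl","wb"))
E
```

```text
t 7.5 w [ 0.4688 -0.1199  0.203 ] fix [-137.  -160.1] yaw 1.669 F [-0.   0.5 -0.1]
```

View pics/w2.png

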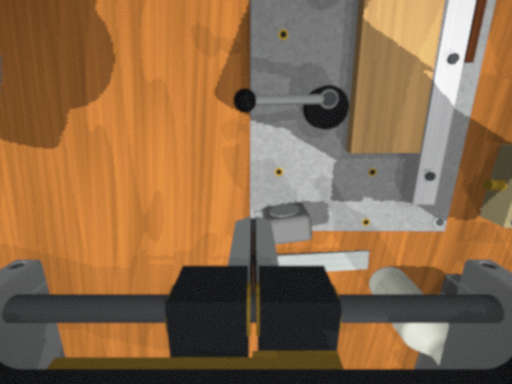

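```bash
python3 - <<'E'
from h import *
c=pickle.load(open("w2.pkl","rb"))
f=lambda p,z:w2f(ray(c,p,z)*1000).round(1).tolist()
print("knob",f([(245,99.5)],.067),"bolt",f([(329.5,98)],.05),"blank corners",f([(351,153),(420,153)],.038),"fence face",f([(428,120)],.04),f([(414,204)],.018),"base corner",f([(443,231)],.018))
E
```

```text
knob [[-144.8, -65.2]] bolt [[-45.8, -63.0]] blank corners [[-9.6, -129.8], [79.4, -130.0]] fence face [[81.1, -88.7]] [[96.0, -206.7]] base corner [[146.2, -249.3]]
```

>>> {"method": "send_rows", "body": {
  "motion": [
    [[1,0.2,0],[0,0,0],-1],
    [[1,0.2,0],[0,0,0],-1],
    [[1,0.2,0],[0,0,0],-1],
    [[0.93,0.05,0],[0,0,0],-1],
    [[0,0,0.5],[0,0,0],-1],
    [[0,0,1],[0,0,0],-1],
    [[0,0,1],[0,0,0],-1],
    [[0,0,1],[0,0,0],-1],
    [[0,0,1],[0,0,0],-1],
    [[0,0,0.5],[0,0,0],-1],
    [[0,0,0.27],[0,0,0],-1],
    [[0,0,0],[0,0,0],-1]
  ]
}}

```text
time_s: 8.8
ee_pos: [0.4788, -0.0, 0.0436]
eef_rot: [-3.14, -0.0, 1.67]
force: [0.2, 0.4, 1.0]
grip_width: 0.0002
grip_force: 0.0
```

```bash
python3 - <<'E'
from h import *
st()
E
```

```text
t 8.8 w [ 0.4788 -0.      0.0436] fix [-115.   -41.8] yaw 1.67 F [0.2 0.4 1. ]
```

>>> {"method": "send_rows", "body": {
  "motion": [
    [[-0.15,0,0],[0,0,0],-1],
    [[-0.13,0,0],[0,0,0],-1],
    [[-0.14,-0.025,0],[0,0,-0.5],-1],
    [[-0.14,-0.025,0],[0,0,-0.5],-1],
    [[-0.14,-0.025,0],[0,0,-0.5],-1],
    [[-0.14,-0.025,0],[0,0,-0.5],-1],
    [[-0.14,-0.025,0],[0,0,-0.5],-1],
    [[-0.14,-0.025,0],[0,0,-0.5],-1],
    [[-0.14,-0.025,0],[0,0,-0.5],-1],
    [[-0.14,-0.025,0],[0,0,-0.5],-1],
    [[-0.14,-0.025,0],[0,0,-0.5],-1],
    [[-0.14,-0.025,0],[0,0,-0.5],-1]
  ]
}}

```text
time_s: 10.0
ee_pos: [0.4879, -0.0501, 0.0451]
eef_rot: [3.141, 0.001, 2.272]
force: [-0.8, 2.2, -0.3]
grip_width: -0.0001
grip_force: 0.9
```

```bash
cat >> h.py <<'E'
def lev(py):
    o=st();d=w2f(o["ee_pos"][:2]*1000)-np.array([-45.5,py]);a=o["eef_rot"][2]%(2*np.pi)-YAW-np.pi/2
    u=np.array([-np.cos(a),-np.sin(a)]);t=np.array([np.sin(a),-np.cos(a)])
    print("theta",round(a+.175,3),"r",d@u,"d",-d@t,"Ft",o["force"][:2]@(f2w(t)-O),"q6",o["qpos"][5])
E
python3 - <<'E'
from h import *
lev(-65)
E
```

```text
t 10.0 w [ 0.4879 -0.0501  0.0451] fix [-111.   -92.5] yaw 2.272 F [-0.8  2.2 -0.3]
theta 0.775 r 69.6272915695089 d 14.292360276336023 Ft -2.190239690494824 q6 -0.8785939110677415
```

Contact is good (2 N, arc on track). Continue.

>>> {"method": "send_rows", "body": {
  "motion": [
    [[-0.14,-0.025,0],[0,0,-0.5],-1],
    [[-0.14,-0.025,0],[0,0,-0.5],-1],
    [[-0.14,-0.025,0],[0,0,-0.5],-1],
    [[-0.14,-0.025,0],[0,0,-0.5],-1],
    [[-0.14,-0.025,0],[0,0,-0.5],-1],
    [[-0.14,-0.025,0],[0,0,-0.5],-1],
    [[-0.14,-0.025,0],[0,0,-0.5],-1],
    [[-0.14,-0.025,0],[0,0,-0.5],-1],
    [[-0.14,-0.025,0],[0,0,-0.5],-1],
    [[-0.14,-0.025,0],[0,0,-0.5],-1],
    [[-0.14,-0.025,0],[0,0,-0.5],-1],
    [[-0.14,-0.025,0],[0,0,-0.5],-1]
  ]
}}

```text
time_s: 11.2
ee_pos: [0.5253, -0.083, 0.045]
eef_rot: [3.141, 0.0, 2.992]
force: [-3.1, 1.0, 1.0]
grip_width: 0.0002
grip_force: 1.6
```

```bash
python3 - <<'E'
from h import *
lev(-65)
E
```

```text
t 11.2 w [ 0.5253 -0.083   0.045 ] fix [ -77.1 -129.1] yaw 2.992 F [-3.1  1.   1. ]
theta 1.495 r 69.91678424412787 d 14.70189766728821 Ft -3.206115478335093 q6 -1.647045579160125
```

>>> {"method": "send_rows", "body": {
  "motion": [
    [[-0.14,-0.025,0],[0,0,-0.5],-1],
    [[-0.14,-0.025,0],[0,0,-0.5],-1],
    [[-0.14,-0.025,0],[0,0,-0.5],-1],
    [[-0.14,-0.025,0],[0,0,-0.5],-1],
    [[-0.1,-0.02,0],[0,0,-0.35],-1],
    [[0,0,0],[0,0,0],-1]
  ]
}}

```text
time_s: 11.8
ee_pos: [0.5447, -0.0873, 0.0449]
eef_rot: [3.141, -0.0, -3.01]
force: [-2.8, 1.1, -0.9]
grip_width: 0.0004
grip_force: 1.2
```

```bash
python3 - <<'E'
from h import *
lev(-65)
E
```

```text
t 11.8 w [ 0.5447 -0.0873  0.0449] fix [ -58.3 -135.4] yaw -3.01 F [-2.8  1.1 -0.9]
theta 1.776 r 69.9454392900441 d 14.887775356422335 Ft -2.62046025898725 q6 -1.9276603566798385
```

>>> {"method": "send_rows", "body": {
  "motion": [
    [[0.3,0,0],[0,0,0],-1],
    [[0.5,0,0],[0,0,0],-1],
    [[0,0,-1],[0,0,0],-1],
    [[0,0,-1],[0,0,0.2],-1],
    [[0,0,-1],[0,0,1],-1],
    [[0,0,-1],[0,0,1],-1],
    [[0,0,0],[0,0,1],-1],
    [[0,0,0],[0,0,1],-1],
    [[0,0,0],[0,0,1],-1],
    [[0,0,0],[0,0,1],-1],
    [[0,0,0],[0,0,1],-1],
    [[0,0,0],[0,0,1],-1]
  ]
}}

```text
time_s: 13.0
ee_pos: [0.5206, -0.0904, 0.1648]
eef_rot: [3.141, 0.001, 2.282]
force: [0.6, 0.3, -1.2]
grip_width: 0.0002
grip_force: 0.0
```

>>> {"method": "send_rows", "body": {
  "motion": [
    [[0,0,0],[0,0,1],-1],
    [[0,0,0],[0,0,1],-1],
    [[0,0,0],[0,0,1],-1],
    [[0,0,0],[0,0,1],-1],
    [[0,0,0],[0,0,1],-1],
    [[0,0,0],[0,0,1],-1],
    [[0,0,0],[0,0,0.6],-1],
    [[0,0,0],[0,0,0],-1]
  ]
}}

```text
time_s: 13.8
ee_pos: [0.5207, -0.0904, 0.1648]
eef_rot: [3.141, 0.0, 1.494]
force: [-0.4, -0.6, 0.6]
grip_width: 0.0006
grip_force: 0.0
```

```bash
python3 - <<'E'
from h import *
from station import *
o=st();a=o["eef_rot"][2]-YAW-np.pi/2
d=np.array([-110.2,120.7])-w2f(o["ee_pos"][:2]*1000)
t=np.array([np.sin(a),-np.cos(a)]);u=np.array([-np.cos(a),-np.sin(a)])
print("tool x,y units",-(d@t)/30,-(d@u)/30)
c=camera("top");cv2.imwrite("pics/t3.png",cv2.resize(c["pixels"][105:245,160:350],None,fx=3,fy=3)[:,:,::-1])
E
```

```text
t 13.8 w [ 0.5207 -0.0904  0.1648] fix [ -82.4 -136. ] yaw 1.494 F [-0.4 -0.6  0.6]
tool x,y units 8.257481601694582 -2.424057233718919
```

View pics/t3.png

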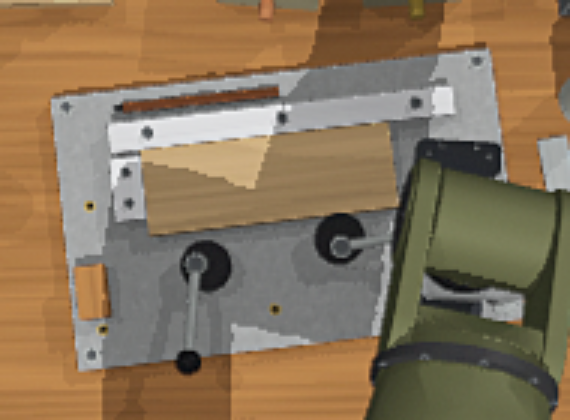

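>>> {"method": "send_rows", "body": {
  "motion": [
    [[1,-0.3,0],[0,0,0],-1],
    [[1,-0.3,0],[0,0,0],-1],
    [[1,-0.3,0],[0,0,0],-1],
    [[1,-0.3,0],[0,0,0],-1],
    [[1,-0.3,0],[0,0,0],-1],
    [[1,-0.3,0],[0,0,0],-1],
    [[1,-0.3,0],[0,0,0],-1],
    [[1,-0.3,0],[0,0,0],-1],
    [[0.26,-0.02,0],[0,0,0],-1],
    [[0,0,0],[0,0,0],-1]
  ]
}}

```text
time_s: 14.85
ee_pos: [0.4671, 0.1628, 0.1645]
eef_rot: [3.141, -0.0, 1.499]
force: [0.2, -0.4, 0.1]
grip_width: 0.0005
grip_force: 0.0
```

```bash
python3 - <<'E'
from h import *
lev(85)
E
```

```text
t 14.8 w [0.4671 0.1628 0.1645] fix [-110.3  121.4] yaw 1.499 F [ 0.2 -0.4  0.1]
theta 0.002 r 70.06655575606943 d 24.680510525112567 Ft 0.3593874817166512 q6 0.3335046737638537
```

>>> {"method": "send_rows", "body": {
  "motion": [
    [[0,0,1],[0,0,0],-1],
    [[0,0,1],[0,0,0],-1],
    [[0,0,1],[0,0,0],-1],
    [[0,0,0.7],[0,0,0],-1],
    [[0,0,0.3],[0,0,0],-1],
    [[0,0,0],[0,0,0],-1],
    [[-0.17,0,0],[0,0,0],-1],
    [[-0.17,0,0],[0,0,0],-1],
    [[-0.14,-0.025,0],[0,0,-0.5],-1],
    [[-0.14,-0.025,0],[0,0,-0.5],-1],
    [[-0.14,-0.025,0],[0,0,-0.5],-1],
    [[-0.14,-0.025,0],[0,0,-0.5],-1]
  ]
}}

```text
time_s: 16.05
ee_pos: [0.4642, 0.1351, 0.0454]
eef_rot: [3.139, -0.0, 1.738]
force: [1.1, 1.9, -0.0]
grip_width: 0.0004
grip_force: 0.9
```

```bash
python3 - <<'E'
from h import *
lev(85)
E
```

```text
t 16.1 w [0.4642 0.1351 0.0454] fix [-115.9   94.1] yaw 1.738 F [ 1.1  1.9 -0. ]
theta 0.242 r 69.6552654177075 d 13.730124644210044 Ft -1.6693502257188881 q6 0.03967101721369895
```

>>> {"method": "send_rows", "body": {
  "motion": [
    [[-0.14,-0.025,0],[0,0,-0.5],-1],
    [[-0.14,-0.025,0],[0,0,-0.5],-1],
    [[-0.14,-0.025,0],[0,0,-0.5],-1],
    [[-0.14,-0.025,0],[0,0,-0.5],-1],
    [[-0.14,-0.025,0],[0,0,-0.5],-1],
    [[-0.14,-0.025,0],[0,0,-0.5],-1],
    [[-0.14,-0.025,0],[0,0,-0.5],-1],
    [[-0.14,-0.025,0],[0,0,-0.5],-1],
    [[-0.14,-0.025,0],[0,0,-0.5],-1],
    [[-0.14,-0.025,0],[0,0,-0.5],-1],
    [[-0.14,-0.025,0],[0,0,-0.5],-1],
    [[-0.14,-0.025,0],[0,0,-0.5],-1]
  ]
}}

```text
time_s: 17.25
ee_pos: [0.4797, 0.0875, 0.0453]
eef_rot: [3.14, 0.001, 2.458]
force: [-0.7, 1.0, 0.1]
grip_width: 0.0004
grip_force: 0.9
```

>>> {"method": "send_rows", "body": {
  "motion": [
    [[-0.14,-0.025,0],[0,0,-0.5],-1],
    [[-0.14,-0.025,0],[0,0,-0.5],-1],
    [[-0.14,-0.025,0],[0,0,-0.5],-1],
    [[-0.14,-0.025,0],[0,0,-0.5],-1],
    [[-0.14,-0.025,0],[0,0,-0.5],-1],
    [[-0.14,-0.025,0],[0,0,-0.5],-1],
    [[-0.14,-0.025,0],[0,0,-0.5],-1],
    [[-0.14,-0.025,0],[0,0,-0.5],-1]
  ]
}}

```text
time_s: 18.05
ee_pos: [0.5064, 0.0669, 0.0452]
eef_rot: [3.141, 0.001, 2.938]
force: [-1.4, 1.1, -0.3]
grip_width: 0.0003
grip_force: 0.7
```

```bash
python3 - <<'E'
from h import *
lev(85)
E
```

```text
t 18.1 w [0.5064 0.0669 0.0452] fix [-80.8  21.9] yaw 2.938 F [-1.4  1.1 -0.3]
theta 1.441 r 70.76480562143928 d 14.76081452844964 Ft -1.5754633537398337 q6 -1.308017634562364
```

>>> {"method": "send_rows", "body": {
  "motion": [
    [[-0.14,-0.025,0],[0,0,-0.5],-1],
    [[-0.14,-0.025,0],[0,0,-0.5],-1],
    [[-0.14,-0.025,0],[0,0,-0.5],-1],
    [[-0.14,-0.025,0],[0,0,-0.5],-1],
    [[-0.14,-0.025,0],[0,0,-0.5],-1]
  ]
}}

```text
time_s: 18.55
ee_pos: [0.5261, 0.0612, 0.0451]
eef_rot: [-3.142, -0.001, -3.045]
force: [-8.4, -0.8, 3.6]
grip_width: 0.0004
grip_force: 4.1
```

>>> {"method": "send_rows", "body": {
  "motion": [
    [[-0.12,-0.02,0],[0,0,-0.4],-1],
    [[0,0,0],[0,0,0],-1]
  ]
}}

```text
time_s: 18.75
ee_pos: [0.5306, 0.061, 0.0452]
eef_rot: [-3.141, 0.001, -2.998]
force: [-0.9, -0.6, -0.2]
grip_width: 0.0004
grip_force: 0.3
```

```bash
python3 - <<'E'
from h import *
lev(85)
E
```

```text
t 18.8 w [0.5306 0.061  0.0452] fix [-57.4  13.6] yaw -2.998 F [-0.9 -0.6 -0.2]
theta 1.788 r 70.80074935326685 d 14.865482193608706 Ft -0.9778653714338797 q6 -1.6681336566112368
```

>>> {"method": "send_rows", "body": {
  "motion": [
    [[0.3,0,0],[0,0,0],-1],
    [[0.6,0,0],[0,0,0],-1],
    [[0,0,-1],[0,0,0],-1],
    [[0,0,-1],[0,0,0],-1],
    [[0,0,-1],[0,0,0],-1],
    [[0.5,0,-1],[0,0,0],-1],
    [[1,0,-1],[0,0,0],-1],
    [[1,0,-1],[0,0,0],-1],
    [[1,0,0],[0,0,0],-1],
    [[1,0,0],[0,0,0],-1],
    [[0.5,0,0],[0,0,0],-1],
    [[0,0,0],[0,0,0],-1]
  ]
}}

```text
time_s: 19.95
ee_pos: [0.3537, 0.0362, 0.2248]
eef_rot: [-3.141, 0.002, -3.0]
force: [-0.1, -0.2, -0.9]
grip_width: 0.0004
grip_force: 0.0
```

```bash
python3 - <<'E'
from h import *
from station import *
st()
for n in("top","wrist"):
    c=camera(n);pickle.dump(c,open(n+"4.pkl","wb"));p=c["pixels"]
    p=cv2.resize(p[105:245,160:350],None,fx=3,fy=3) if n=="top" else p
    cv2.imwrite(f"pics/{n}4.png",p[:,:,::-1])
E
```

```text
t 19.9 w [0.3537 0.0362 0.2248] fix [-235.8    6.8] yaw -3.0 F [-0.1 -0.2 -0.9]
```

View pics/top4.png

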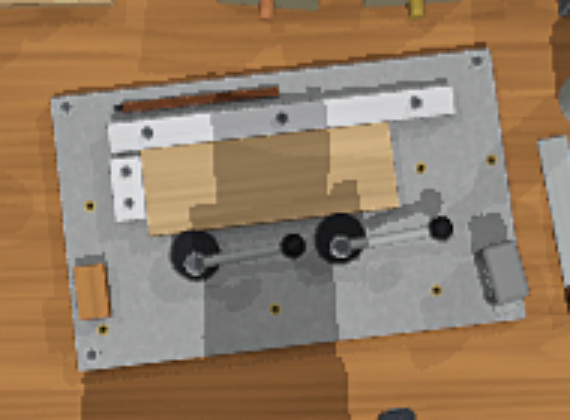

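View pics/wrist4.png

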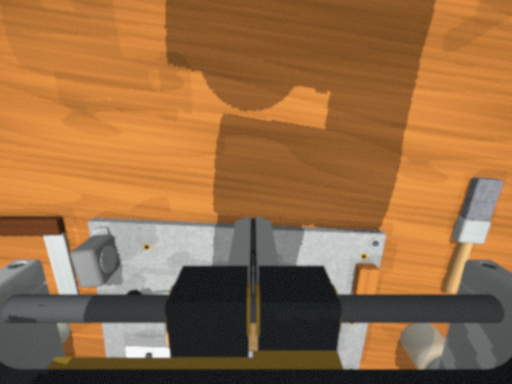

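```bash
python3 - <<'E'
from h import *
c=pickle.load(open("top4.pkl","rb"));h,s,v=masks(c)
roi=np.zeros(h.shape,bool);roi[150:236,170:340]=1
d=(roi&(v<50));d[:,:250]=0;d[:,265:295]=0
print("knobs");blobs(c,d,.067)
blank=roi&(h>8)&(h<28)&(s>40)&(v>80);blank[140:]|=0
m=np.zeros(h.shape,bool);m[140:190,206:300]=1
b=cv2.morphologyEx((m&(h>8)&(h<28)&(s>40)&(v>70)).astype(np.uint8),cv2.MORPH_CLOSE,np.ones((5,5),np.uint8))
r,q=rect(c,b,.038);print("blank",r,w2f(q).round(1).tolist())
for n,p in(("left",(225,192.3)),("right",(273.7,187))):print(n,"bolt",w2f(ray(c,p,.05)*1000))
E
```

```text
knobs
[303, 177, 8, 8, 47] [306.6 180.5] fix [[ -43.4 -165.7]]
[254, 183, 8, 8, 53] [257.4 186.5] fix [[-43.3 -15.8]]Traceback (most recent call last):
  File "<stdin>", line 6, in <module>
numpy._core._exceptions._UFuncOutputCastingError: Cannot cast ufunc 'bitwise_or' output from dtype('int64') to dtype('bool') with casting rule 'same_kind'
```

```bash
python3 - <<'E'
from h import *
c=pickle.load(open("top4.pkl","rb"));h,s,v=masks(c)
m=np.zeros(h.shape,bool);m[140:190,206:300]=1
b=cv2.morphologyEx((m&(h>8)&(h<28)&(s>40)&(v>70)).astype(np.uint8),cv2.MORPH_CLOSE,np.ones((5,5),np.uint8))
r,q=rect(c,b,.038);print("blank",r,w2f(q).round(1).tolist())
E
```

```text
blank ((620.28515625, 56.13435363769531), (92.87055969238281, 260.7140197753906), 5.231692314147949) [[-13.7, 130.6], [-16.3, -130.1], [76.6, -131.0], [79.1, 129.7]]
```

>>> {"method": "send_rows", "body": {
  "motion": [
    [[0,0,-0.2],[0,0,1],-1],
    [[0,0,0],[0,0,1],-1],
    [[0,0,0],[0,0,1],-1],
    [[0,0,0],[0,0,1],-1],
    [[0,0,0],[0,0,1],-1],
    [[0,0,0],[0,0,1],-1],
    [[0,0,0],[0,0,1],-1],
    [[0,0,0],[0,0,1],-1],
    [[0,0,0],[0,0,1],-1],
    [[0,0,0],[0,0,1],-1],
    [[0,0,0],[0,0,1],-1],
    [[0,0,0],[0,0,1],-1]
  ]
}}

```text
time_s: 21.25
ee_pos: [0.3557, 0.0365, 0.2301]
eef_rot: [-3.141, -0.0, 1.839]
force: [0.8, -0.2, 0.7]
grip_width: 0.0005
grip_force: 0.0
```

>>> {"method": "send_rows", "body": {
  "motion": [
    [[0,0,-0.3],[0,0,1],-1],
    [[-1,0.3,0],[0,0,0.4],-1],
    [[-1,0.5,0],[0,0,0],-1],
    [[-1,0.5,0],[0,0,0],-1],
    [[-1,0.5,0],[0,0,0],-1],
    [[-1,0.5,0],[0,0,0],-1],
    [[-1,0.5,0],[0,0,0],-1],
    [[0,0.5,0],[0,0,0],-1],
    [[0,0.5,0],[0,0,0],-1],
    [[0,0,0],[0,0,0],-1]
  ]
}}

```text
time_s: 22.25
ee_pos: [0.49, -0.1301, 0.2383]
eef_rot: [-3.14, -0.001, 1.676]
force: [-0.1, -0.2, 0.3]
grip_width: 0.0004
grip_force: 0.0
```

```bash
python3 - <<'E'
from h import *
from station import *
st()
c=camera("wrist");pickle.dump(c,open("w5.pkl","wb"))
cv2.imwrite("pics/w5.png",cv2.resize(c["pixels"][:270,180:512],None,fx=2,fy=2,interpolation=cv2.INTER_CUBIC)[:,:,::-1])
E
```

```text
t 22.2 w [ 0.49   -0.1301  0.2383] fix [-117.  -172.4] yaw 1.676 F [-0.1 -0.2  0.3]
```

View pics/w5.png

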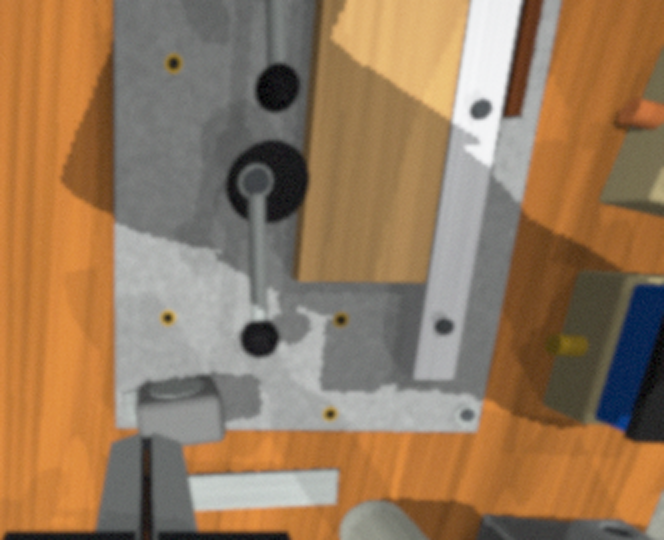

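```bash
python3 - <<'E'
from h import *
from station import *
c=pickle.load(open("w5.pkl","rb"))
f=lambda x,y,z:w2f(ray(c,[(x/2+180,y/2)],z)*1000)[0]
k,b,l=f(259,338,.067),f(256,181,.05),f(277,87,.067)
print(k,b,l)
for n,p,py in(("R",k,-65),("L",l,85)):
    d=p-np.array([-45.5,py]);print(n,.1745+np.arctan2(-d[1],-d[0]))
print("blank end",f(296,281,.038),f(428,281,.038),"fence",f(429,281,.04))
E
```

```text
[ -40.95322796 -163.63146923] [-45.76173638 -63.91852885] [-39.91121831 -13.04385867]
R 1.7913623078160428
L 1.802237580239599
blank end [ -11.30638492 -128.84245139] [  81.25694251 -128.41385447] fence [  80.91026268 -128.21204553]
```

Both levers read about 1.78, and the blank sits against both the fence and the stop. The hand is clear, so I'm handing in.

```bash
python3 -c "
from station import *
print(hand_in())"
```

```text
the job is handed in; nothing more can be done
None
```

The blank is home against the end stop and fence, both cam levers are round to about 1.78 rad (well tight starts at about 1.7), the hand is clear, and the job is handed in at about 22 s. The one thing I couldn't confirm is the right lever's grip: it took only about 3 N to push, and I tightened it before the left and did not re-test it.

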